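# Scrub out the glue pot

## Task

Gently scrub out the glue pot: push its cover aside until the mouth is wholly clear, then work the long brush up and down inside with three strokes, each right down to the pot's floor and between strokes up until the top of the bristles is at the mouth. Then hang the brush back in the fork of its rack and leave the pot standing open to dry. Do not ram, shove or tip the pot, and leave the other things on the bench where they are.

Things in the scene. Friction and masses are not known exactly. Their poses are not given: they have to be found in the camera images.
- pot: Loose steel pot, about 1.3 kg, 115 mm tall, on a weighted foot 112 mm across and 12 mm thick. Round bore 66 mm across and 100 mm deep, wall 4 mm, inner floor 15 mm above the bench. Origin: centre of the underside; z up along the bore axis; y points from that axis to the cover's pivot, a pin on a small ear 50 mm off.
- pot_floor (a point): Centre of the pot's inner floor, 15 mm above the pot's underside; axes as the pot's.
- pot_pivot (a point): The cover's upright pivot axis, 50 mm from the bore axis along the pot's y, at the cover's underside (117 mm above the bench).
- cover_knob (a point): Middle of the upright knob on the cover (14 mm thick, 30 mm tall, from 122 to 152 mm above the bench), 70 mm from the pivot axis. When the cover is shut the knob is 20 mm from the bore axis, on the side away from the pivot.
- cover (a joint): Flat swing cover, a disc 74 mm across, top 122 mm above the bench (hub 126, pin 130), turning level about the pivot, disc centre 50 mm from it. rad: 0 shut, grows anticlockwise from above (the knob sets off along the pot's +x); stop at 2.3; the mouth is wholly clear from 1.63. It stays where left (about 0.4 N at the knob moves it) and does not lift.
- brush: Bottle brush, 0.14 kg, 220 mm long, round about z, hanging handle up. Origin: centre of its lower end (tip); z towards the handle. From the tip: head 50 mm long, soft bristles 63 mm across that give freely on a stiff core 40 mm across; stem 11 mm thick; steel collar 36 mm across from 145 to 155 mm; round wooden handle 22 mm thick from 155 to 220 mm.
- brush_grip (a point): A point in the handle on the brush's axis, 195 mm above the tip: where to grip it from above.
- rack: Fixed steel rack: drip plate, post, and on top two level prongs along its -x. The slot between them, 22 mm wide, is open at the -x end: the stem slides in and out there, collar above. Prong tops 165 mm above the bench; their ends, 32 to 38 mm from the seat, turn up to 171 mm: lift the collar over. Post 46 mm behind the seat; nothing higher. Origin: underside, below the seat.
- rack_seat (a point): The place in the fork where the centre of the collar's underside rests, level with the prong tops, 165 mm above the bench; axes as the rack's. The tip of the hung brush is 20 mm above the bench.
- tin: Bystander: closed tin can with a red label, 80 mm across, 110 mm tall. Origin: centre of the underside.
- tape: Bystander: roll of tape lying flat, 96 mm across, 25 mm tall. Origin: centre of the underside.
- corner: Bystander: L-shaped sample corner of pale wood moulding lying flat, legs 120 mm long, 28 mm tall. Origin: underside, middle of the 120 mm square that it spans.
There are look-alikes about, which are no part of the job. Leave any red look-alike of the brush alone.

How it is judged (in metres and radians):
On the way, in this order (a step that is already met when the one before it is completed fails the run):
1. the cover is swung aside until the mouth of the pot is wholly clear (value of joint cover above 1.65 rad), for 0.2 s.
2. the brush is down on the pot's floor for the first time (tip within 15 mm of it) (z of brush in the frame of pot_floor between -0.01 and 0.015 m and horizontal distance between brush and pot_floor below 0.02 m and angle between brush's own z axis and vertical below 0.25 rad), for 0.1 s.
3. the brush is drawn up until the top of the bristles is at the mouth (tip at least 42 mm above the floor) (z of brush in the frame of pot_floor between 0.042 and 0.13 m and horizontal distance between brush and pot_floor below 0.02 m and angle between brush's own z axis and vertical below 0.25 rad), for 0.1 s.
4. the brush is down on the pot's floor for the second time (tip within 15 mm of it) (all of step 2), for 0.1 s.
5. the brush is drawn up until the top of the bristles is at the mouth (tip at least 42 mm above the floor) (all of step 3), for 0.1 s.
6. the brush is down on the pot's floor for the third time (tip within 15 mm of it) (all of step 4), for 0.1 s.
At the end, for the whole second after the job is handed in: The cover is still swung aside (over 1.65 rad), the pot stands upright at rest (tilt under 0.05 rad), and the brush hangs at rest, upright (tilt under 0.15 rad), in the rack's fork: its axis within 25 mm of the seat and its collar lying on the prongs (within 4 mm in height) (value of joint cover above 1.65 rad and angle between pot's own z axis and vertical below 0.05 rad and linear speed of each of pot, brush below 0.02 m/s and horizontal distance between brush and rack_seat below 0.025 m and angle between brush's own z axis and vertical below 0.15 rad and z of brush in the frame of rack_seat between -0.149 and -0.141 m); the robot touches nothing.
It fails at once if the pot is tipped (over 0.15 rad) or shoved more than 40 mm (angle between pot's own z axis and vertical above 0.15 rad or distance of pot from where it was at the start of the episode above 0.04 m).
It fails at once if the brush is rammed into the pot (over 30 N) (contact force between brush and pot above 30 N).
It fails at once if the tin, the tape or the wooden corner is moved more than 25 mm (distance of any of tin, tape, corner from where it was at the start of the episode above 0.025 m).
It also fails if it takes over 72 s, if anything falls off the work surface, if the arm or the gripper's body presses on something with over 40 N, if the wrist force passes 120 N, or if a joint passes its speed limit or range.

## Robot

A 7-joint arm with a two-finger parallel gripper is mounted at the origin on the work surface. World frame = base frame: x ahead of the robot, y to its left, z up, the work surface at z = 0. Lengths are in mm, angles in rad, forces in N, time in s.
With the tool pointing down it reaches from about 400 to 750 mm from the base axis. Payload 19.5 kg.
Tool frame: the origin (TCP) lies at the very end of the fingers, on their centre line; the grasp point (between the pads) lies 19 mm behind it; z points along the fingers, y is the line along which they close (so a half turn about z gives the same grasp; the last joint's range is limited). The gripper opens to 85 mm and grips with 20 to 120 N. Pads are 22 mm wide; open, the fingers measure 114 mm over their backs; the gripper's body (76 mm by 85 mm) begins 54 mm behind the grasp point. The pads swing forward as they close: fully open they stand 13 mm farther back than shut.
Start: joints at [-1.258, 0.707, -0.028, 1.485, 0.022, 0.951, -0.075], TCP at [199.743, 539.164, 231.268] pointing down, gripper open.
Joint ranges: [-2.71, 2.71], [-0.32, 2.16], [-1.57, 1.52], [0, 2.45], [-1.46, 4.6], [0, 2.02], [-2.83, 2.83]. Speed limits (rad/s): [1.89, 1.89, 2.57, 2.57, 3.01, 3.01, 3.01].

## Interface

Orientations are given as a 3x3 rotation matrix whose columns are the frame's x, y, z axes.
In Python, from workcell import manip gives the robot as it stands.
- The arm moves only by the tool send_rows, never from a script. Its argument "plan" is a list that holds one entry, the list of rows, each a list of 4 numbers: the shift along the tool's x, y, z in m, then the turn about the tool's z in rad. In form: [[[x, y, z, yaw], ...]]. A call has 1 to 20 rows; each row is the pose to reach, as a shift and turn from the pose commanded when the call began, along the tool's axes at that moment; what a row does not reach only later rows make up. A row lasts 1/10 s, in which the tool goes at most 50 mm and 8.59 degrees, less where a joint would pass 70% of its speed; a pose out of reach is approached as far as the arm can. A call with a gripper value outside its range is refused whole. "fingers" is the opening, from -1 (shut) to 1 (fully open), set as the call begins (left out, the last holds). The fingers move at their own pace and stop on an object; "force" is the grip in N (left out, the last holds). Time passes only in rows, so rows that repeat a pose let the fingers close. It gives the time, the measured TCP pose, the force, the opening and the grip force at its end, in the units of the state.
- manip.read_state(): the state, without advancing time (a new reading comes with each control period).
- manip.capture(name): name is "side" or "top"; returns a dict with "img" (384x512x3 uint8, red, green, blue), "fx", "fy", "cx", "cy" (pixels), "distortion" ([k1, k2, p1, p2, k3] as OpenCV has them; the pictures are not rectified), "rvec" (rotation vector, rad) and "tvec" (3), from world to camera coordinates, as OpenCV has them. Camera axes: x right, y down, z forward; pixel columns grow to the right and rows downward; lengths in mm; the calibration is good to about 2 mm. A picture is of the moment at which its call begins. There is no depth.
- manip.job_done(): hands the job in; it is judged then, once.
The state is a dict: "t": time; "q": joint angles; "joint_velocities": joint speeds; "effort": joint torques, N m; "ee_pos": TCP position; "eef_rot": TCP orientation; "ft_force": force on the tool from outside, world axes, zero at the start; "ft_torque": the same for the moment, N m; "grip_width": finger opening in mm; "grip_force": force on a finger pad.
Only numpy, scipy, OpenCV 4.12 (cv2) and the standard library are available. Lean on these libraries where they do the work, as an engineer would, in place of code of your own. Each camera call takes 0.05 s, during which the arm holds its last target. There are 200 camera calls.

## Working session

There is one attempt and no reset: what is moved stays moved. The work goes in short steps, Python scripts to look and compute and a tool call to move; the robot and the scene stay as the last step left them, time stands still between calls to the robot, and variables do not carry over. Pictures are saved under pics/ and viewed, at most 10 in all, crops included, and the job is handed in when it is done.

Besides the shell and the picture viewer there is one more tool, called after "Call:" by a JSON object that holds its "method" and its "body", one argument or row to a line. send_rows: Moves the arm, as the interface text tells. Its arguments: {"type":"object","properties":{"plan":{"type":"array"},"fingers":{"type":"number"},"force":{"type":"number"}},"required":["plan"]}

```bash
mkdir -p pics; python3 - <<'E'
from workcell import manip
import cv2,numpy as np
for n in("side","top"):
    c=manip.capture(n); cv2.imwrite(f"pics/{n}0.png",c["img"][:,:,::-1])
    R=cv2.Rodrigues(np.array(c["rvec"],float))[0]
    print(n,c["fx"],c["cx"],c["cy"],c["distortion"],(-R.T@np.array(c["tvec"]).ravel()).round(),R.round(2).tolist())
s=manip.read_state();print(s["t"],s["ee_pos"],np.round(s["eef_rot"],3).tolist(),s["grip_width"])
E
```

```text
side 362.3144920469288 256.69853826394876 188.82941234149106 [0.02179077 0.         0.         0.         0.        ] [  27. -967.  905.] [[0.87, -0.5, 0.02], [-0.27, -0.49, -0.83], [0.42, 0.71, -0.56]]
top 417.28153271793377 256.7000854343622 199.3494859137785 [-0.0902272  0.         0.         0.         0.       ] [ 346.   -8. 1439.] [[0.01, -1.0, 0.01], [-0.98, -0.01, -0.19], [0.19, -0.01, -0.98]]
0.1 [199.65991907 538.97500338 230.89419575] [[-0.938, 0.347, -0.0], [0.347, 0.938, -0.001], [-0.0, -0.001, -1.0]] 85.35345929327549
```

View pics/side0.png

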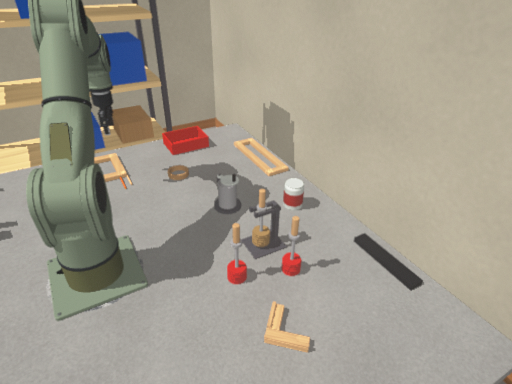

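View pics/top0.png

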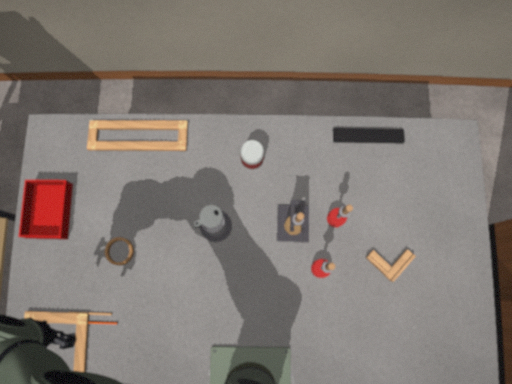

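The pot is at about top (212,220) and side (228,195). The rack with its brush is at top (293,222) and side (264,225), and the red look-alikes are at top (338,215) and (321,268). I'll enlarge both views.

```bash
python3 - <<'E'
import cv2,numpy as np
t=cv2.imread("pics/top0.png");s=cv2.imread("pics/side0.png")
a=cv2.resize(t[190:255,180:313],(798,390),interpolation=cv2.INTER_CUBIC)
b=cv2.resize(t[190:255,180:313],(798,390))
cv2.imwrite("pics/topz.png",a)
cv2.imwrite("pics/sidez.png",cv2.resize(s[165:265,205:315],(660,600),interpolation=cv2.INTER_CUBIC))
E
```

```text
(no output)
```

View pics/topz.png

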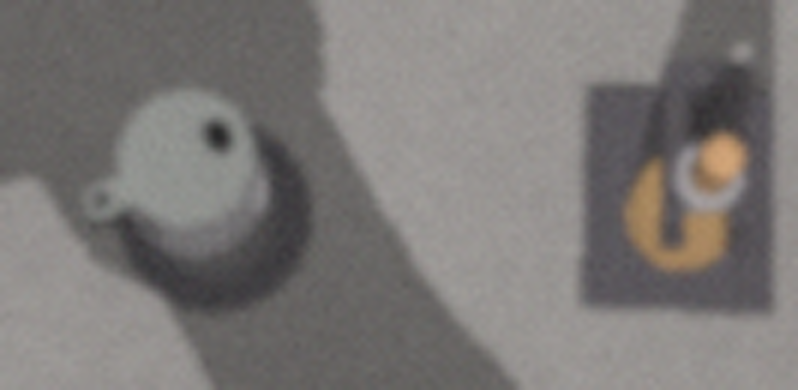

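View pics/sidez.png

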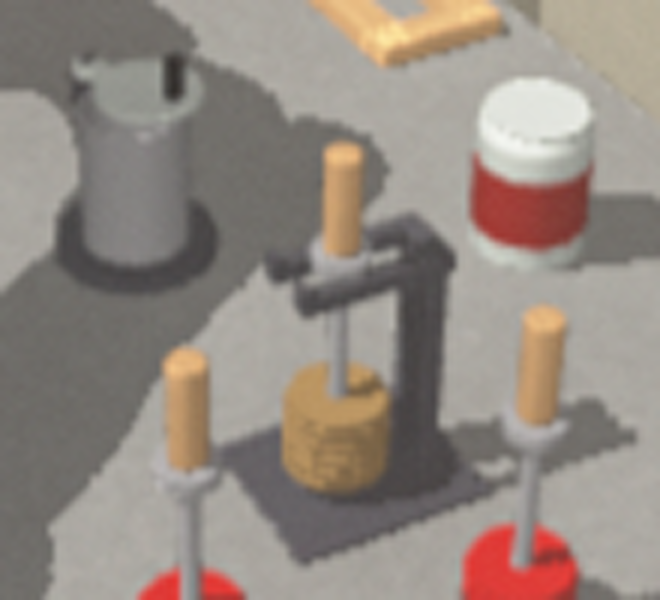

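The zooms show:
- **Cover:** shut, with its disc at topz (186,158), knob (218,135) and pivot pin (100,201).
- **Pot foot:** centre about topz (214,214).
- **Rack and brush:** the handle top is at topz (723,157) and the collar at (708,185). The fork opens towards the robot.

```bash
cat > h.py <<'E'
from workcell import manip
import cv2,numpy as np
def ray(c,u,v):
    K=np.array([[c["fx"],0,c["cx"]],[0,c["fy"],c["cy"]],[0,0,1]])
    p=cv2.undistortPoints(np.array([[[u,v]]],float),K,np.array(c["distortion"],float))[0,0]
    R=cv2.Rodrigues(np.array(c["rvec"],float))[0]
    return -R.T@np.array(c["tvec"],float).ravel(), R.T@np.array([p[0],p[1],1])
def at(c,u,v,z):
    o,d=ray(c,u,v); return (o+d*(z-o[2])/d[2])[:2].round(1)
def toolvec(s,target): # shift in tool axes, m
    return (np.array(s["eef_rot"]).T@(np.array(target)-np.array(s["ee_pos"]))/1000).round(4)
E
python3 - <<'E'
from h import *
t=manip.capture("top");s=manip.capture("side")
T=lambda X,Y,z:at(t,(X+.5)/6-.5+180,(Y+.5)/6-.5+190,z)
S=lambda X,Y,z:at(s,(X+.5)/6-.5+205,(Y+.5)/6-.5+165,z)
print("cover",T(186,158,122),"knobtop",T(218,133,150),"pin",T(100,201,129),"foot",T(214,214,12))
print("handle",T(723,157,240),"collar",T(708,182,175),"plate corners",[T(x,y,4) for x,y in((587,85),(585,303),(772,308))])
print("side: handle",S(343,153,240),"knobtop",S(174,60,152),"potmouth",S(147,92,122),"foot",S(136,240,12),"collar",S(337,255,170))
print("prong ends side",S(278,268,168),S(308,298,168),"post top",S(425,240,165))
print("tin",at(t,252,151,110),"redbrush tops",at(t,349,209,220),at(t,331,266,220),"tape",at(t,120,251,25))
E
```

```text
cover [549.1 129.8] knobtop [558.2 110.6] pin [524.5 173.8] foot [533.7 124.2]
handle [ 534.4 -142.9] collar [ 531.6 -142.4] plate corners [array([613. , -90.3]), array([485.8, -89.3]), array([ 483.9, -196.9])]
side: handle [ 535.7 -139.9] knobtop [560.9 114.9] potmouth [548.3 130.8] foot [531.9 121. ] collar [ 534.8 -138.1]
prong ends side [ 501.3 -130.4] [ 502.6 -161.8] post top [ 589.5 -144.4]
tin [7.707e+02 3.000e-01] redbrush tops [ 559.4 -291.8] [ 390.7 -234.1] tape [439.4 445.4]
```

```bash
cat >> h.py <<'E'
def proj(c,P):
    K=np.array([[c["fx"],0,c["cx"]],[0,c["fy"],c["cy"]],[0,0,1]])
    return cv2.projectPoints(np.array(P,float).reshape(-1,3),np.array(c["rvec"],float),np.array(c["tvec"],float),K,np.array(c["distortion"],float))[0][:,0]
def circ(x,y,z,r):
    a=np.linspace(0,2*np.pi,60); return np.c_[x+r*np.cos(a),y+r*np.sin(a),0*a+z]
def overlay(c,box,scale,circles):
    x0,y0,x1,y1=box
    im=cv2.resize(np.ascontiguousarray(c["img"][y0:y1,x0:x1,::-1]),None,fx=scale,fy=scale,interpolation=cv2.INTER_CUBIC)
    for q,col in circles:
        p=(proj(c,circ(*q))-[x0,y0]+.5)*scale-.5
        cv2.polylines(im,[p.round().astype(int)],True,col,1)
    return im
E
python3 - <<'E'
from h import *
t=manip.capture("top");s=manip.capture("side")
C=[((548.5,130,12,56),(0,255,0)),((548.5,130,122,37),(0,0,255)),((534,-142,240,11),(255,0,0)),((534,-142,170,18),(0,255,255)),((534,-142,20,31),(255,0,255))]
a=overlay(t,(185,190,315,250),6,C);b=overlay(s,(205,170,285,250),4,C)
h=np.zeros((a.shape[0]+200,780,3),np.uint8);b=b[:200] if 0 else cv2.resize(b,(240,240))
b=overlay(s,(205,170,305,250),3,C)
im=np.zeros((600,780,3),np.uint8);im[:360]=a;im[360:,:300]=b;cv2.imwrite("pics/ov.png",im)
E
```

```text
(no output)
```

View pics/ov.png

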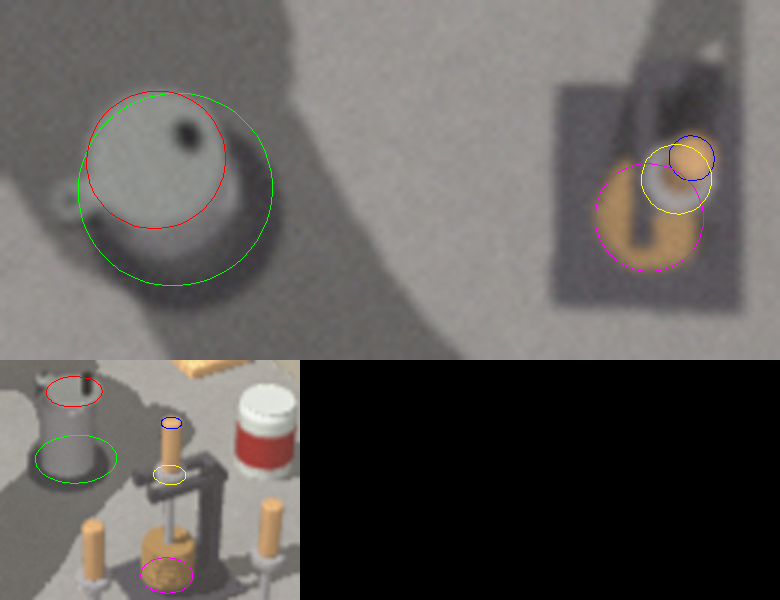

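The foot sits about 15 mm off the disc towards the robot and right, so the cover is already part open by about 0.3 rad. Pivot is ≈(524.5,174), and bore axis ≈(534,123). I'll go behind the knob with the fingers shut.

```bash
python3 - <<'E'
from h import *
s=manip.read_state();print(s["t"],toolvec(s,(521,92,180)),toolvec(s,(521,92,137)))
E
```

```text
0.3 [-0.4566 -0.3077  0.0513] [-0.4566 -0.3076  0.0943]
```

Call:
{"method": "send_rows", "body": {
  "plan": [
    [[-0.04,-0.027,0,0],[-0.08,-0.054,0,0],[-0.12,-0.081,0,0],[-0.16,-0.108,0,0],[-0.2,-0.135,0,0],[-0.24,-0.162,0,0],[-0.28,-0.189,0,0],[-0.32,-0.216,0,0],[-0.36,-0.243,0,0],[-0.4,-0.27,0.02,0],[-0.44,-0.297,0.04,0],[-0.4566,-0.3077,0.05,0],[-0.4566,-0.3077,0.05,0],[-0.4566,-0.3077,0.05,0],[-0.4566,-0.3077,0.05,0],[-0.4566,-0.3077,0.05,0]]
  ],
  "fingers": -1,
  "force": 40
}}

```text
t: 1.9
ee_pos: [520.8, 93.0, 181.8]
eef_rot: [[-0.938, 0.346, 0.001], [0.346, 0.938, 0.0], [-0.0, 0.0, -1.0]]
ft_force: [1.0, -0.9, -0.4]
grip_width: 0.3
grip_force: 0.0
```

```bash
python3 - <<'E'
from h import *
s=manip.read_state()
for th,d in [(-1.07,42)]+[(x,22) for x in np.linspace(-1.07,.62,17)]+[(.62,45)]:
    P=np.array([524.5,174])+70*np.array([np.cos(th),np.sin(th)])-d*np.array([-np.sin(th),np.cos(th)])
    print(round(th,2),toolvec(s,(*P,137)).round(3).tolist())
E
```

```text
-1.07 [-0.001, -0.0, 0.045]
-1.07 [-0.014, 0.015, 0.045]
-0.96 [-0.02, 0.019, 0.045]
-0.86 [-0.026, 0.024, 0.045]
-0.75 [-0.031, 0.03, 0.045]
-0.65 [-0.036, 0.036, 0.045]
-0.54 [-0.04, 0.043, 0.045]
-0.44 [-0.043, 0.05, 0.045]
-0.33 [-0.046, 0.057, 0.045]
-0.23 [-0.048, 0.064, 0.045]
-0.12 [-0.049, 0.072, 0.045]
-0.01 [-0.049, 0.08, 0.045]
0.09 [-0.048, 0.088, 0.045]
0.2 [-0.047, 0.095, 0.045]
0.3 [-0.044, 0.103, 0.045]
0.41 [-0.041, 0.11, 0.045]
0.51 [-0.038, 0.116, 0.045]
0.62 [-0.033, 0.123, 0.045]
0.62 [-0.052, 0.11, 0.045]
```

Call:
{"method": "send_rows", "body": {
  "plan": [
    [[0,0,0.02,0],[0,0,0.04,0],[0,0,0.045,0],[-0.007,0.008,0.045,0],[-0.014,0.015,0.045,0],[-0.02,0.019,0.045,0],[-0.026,0.024,0.045,0],[-0.031,0.03,0.045,0],[-0.036,0.036,0.045,0],[-0.04,0.043,0.045,0],[-0.043,0.05,0.045,0]]
  ]
}}

```text
t: 3.0
ee_pos: [579.2, 124.4, 136.3]
eef_rot: [[-0.938, 0.347, -0.0], [0.347, 0.938, -0.0], [0.0, -0.0, -1.0]]
ft_force: [0.2, -0.4, 0.5]
grip_width: -0.0
grip_force: 0.2
```

```bash
python3 - <<'E'
from h import *
s=manip.read_state();print(s["t"],s["ee_pos"],s["ft_force"])
C=[((534,123,12,56),(0,255,0))]
a=overlay(manip.capture("top"),(165,180,245,255),5,C);b=overlay(manip.capture("side"),(195,130,275,230),5,C)
im=np.zeros((500,800,3),np.uint8);im[:375,:400]=a;im[:500,400:]=b;cv2.imwrite("pics/mid.png",im)
E
```

```text
3.0 [579.16035231 124.37832797 136.27317625] [ 0.16858715 -0.42646916  0.52369276]
```

View pics/mid.png

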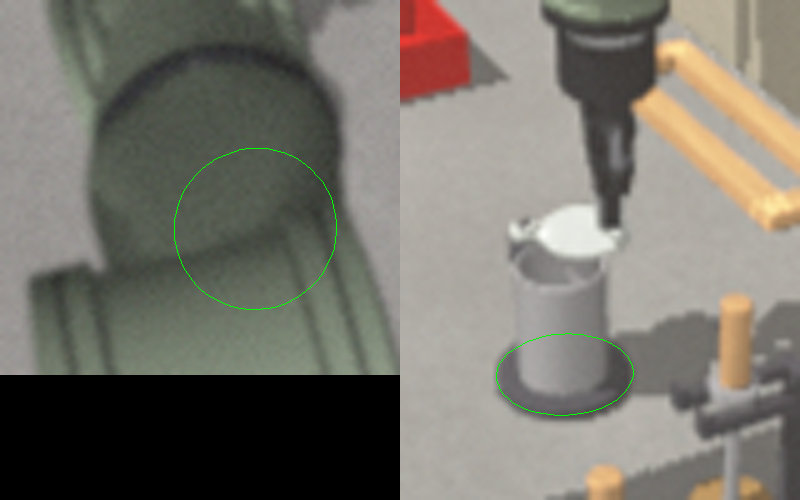

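The cover is swinging and the mouth shows at side-crop (560,265). The foot fits my estimate near (534,123). I'll continue the arc.

Call:
{"method": "send_rows", "body": {
  "plan": [
    [[-0.003,0.007,0,0],[-0.005,0.014,0,0],[-0.006,0.022,0,0],[-0.006,0.03,0,0],[-0.005,0.038,0,0],[-0.004,0.045,0,0],[-0.001,0.053,0,0],[0.002,0.06,0,0],[0.005,0.066,0,0],[0.01,0.073,0,0],[0.01,0.073,0,0],[-0.009,0.06,0,0],[-0.009,0.06,-0.04,0],[-0.009,0.06,-0.08,0],[-0.009,0.06,-0.13,0],[0.0,0.02,-0.17,0],[0,-0.02,-0.17,0],[0,-0.06,-0.17,0],[0,-0.1,-0.17,0],[0,-0.14,-0.17,0]]
  ]
}}

```text
t: 5.1
ee_pos: [529.2, -9.0, 306.5]
eef_rot: [[-0.938, 0.348, 0.0], [0.348, 0.938, -0.0], [-0.0, -0.0, -1.0]]
ft_force: [1.1, -0.4, -0.9]
grip_width: -0.0
grip_force: 0.0
```

```bash
python3 - <<'E'
from h import *
s=manip.read_state();print(s["t"],s["ee_pos"],s["ft_force"],s["q"])
C=[((534,122.5,12,56),(0,255,0)),((534,122.5,115,33),(0,255,255))]
a=overlay(manip.capture("top"),(165,180,245,255),5,C);b=overlay(manip.capture("side"),(195,130,275,230),5,C)
im=np.zeros((500,800,3),np.uint8);im[:375,:400]=a;im[:500,400:]=b;cv2.imwrite("pics/open.png",im)
E
```

```text
5.1 [529.17891731  -8.95103745 306.54912611] [ 1.09524766 -0.36626881 -0.92737197] [ 0.02546654  0.5553232  -0.1260136   1.51846107  0.0759076   1.0722021
  1.09764285]
```

View pics/open.png

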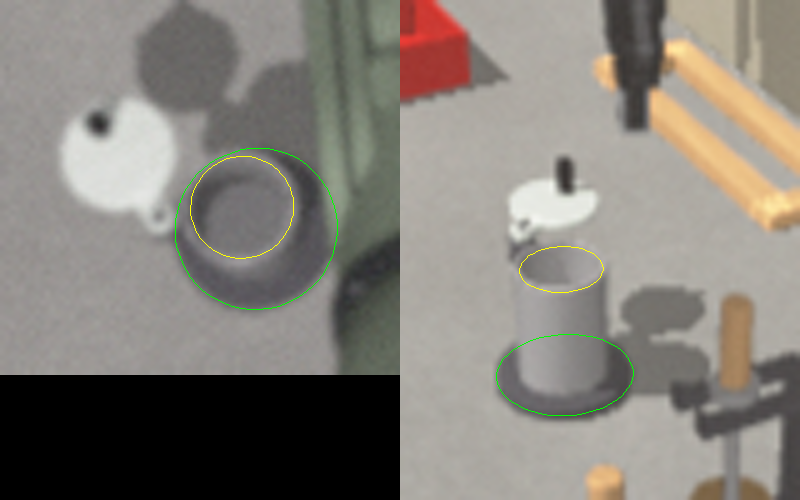

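The mouth is clear: the cover is at about 2.0 rad and the pot is at ≈(534,122.5), not displaced. Next is the brush.

```bash
python3 - <<'E'
from h import *
s=manip.read_state();print(toolvec(s,(534.5,-141.5,300)),toolvec(s,(534.5,-141.5,196)))
E
```

```text
[-0.0509 -0.1186  0.0072] [-0.0508 -0.1183  0.1112]
```

Call:
{"method": "send_rows", "body": {
  "plan": [
    [[-0.015,-0.035,0,0],[-0.03,-0.07,0,0],[-0.045,-0.105,0,0],[-0.051,-0.1185,0,0],[-0.051,-0.1185,0,0],[-0.051,-0.1185,0,0],[-0.051,-0.1185,0,0],[-0.051,-0.1185,0.02,0],[-0.051,-0.1185,0.04,0],[-0.051,-0.1185,0.06,0],[-0.051,-0.1185,0.08,0],[-0.051,-0.1185,0.1,0],[-0.051,-0.1185,0.111,0],[-0.051,-0.1185,0.111,0]]
  ],
  "fingers": 1,
  "force": 60
}}

```text
t: 6.6
ee_pos: [536.4, -135.4, 194.5]
eef_rot: [[-0.938, 0.346, -0.002], [0.346, 0.938, 0.0], [0.002, -0.0, -1.0]]
ft_force: [0.1, -0.5, 0.4]
grip_width: 85.3
grip_force: 0.0
```

Call:
{"method": "send_rows", "body": {
  "plan": [
    [[0,0,0,0],[0,0,0,0],[0,0,0,0],[0,0,0,0],[0,0,0,0],[0,0,0,0],[0,0,0,0],[0,0,0,0],[0,0,0,0],[0,0,0,0]]
  ],
  "fingers": -1,
  "force": 60
}}

```text
t: 7.6
ee_pos: [536.8, -136.5, 195.7]
eef_rot: [[-0.938, 0.348, 0.001], [0.348, 0.938, -0.001], [-0.001, -0.0, -1.0]]
ft_force: [-1.5, -1.4, 6.0]
grip_width: 20.7
grip_force: 59.0
```

```bash
python3 - <<'E'
from h import *
s=manip.read_state();print(s["t"],s["ee_pos"],s["ft_force"],s["grip_width"])
R=np.array(s["eef_rot"])
for n,d in(("up",(0,0,14)),("out",(-70,0,14)),("high",(-70,0,125)),("over",(534-s["ee_pos"][0],122.5-s["ee_pos"][1],125))): print(n,(R.T@np.array(d)/1000).round(4))
E
```

```text
7.6 [ 536.81104246 -136.45288325  195.7324679 ] [-1.48190609 -1.3834124   5.97784546] 20.682748904620123
up [-0.    -0.    -0.014]
out [ 0.0656 -0.0243 -0.014 ]
high [ 0.0655 -0.0244 -0.125 ]
over [ 0.0926  0.2418 -0.1251]
```

Call:
{"method": "send_rows", "body": {
  "plan": [
    [[0,0,-0.007,0],[0,0,-0.014,0],[0,0,-0.014,0],[0.014,-0.005,-0.014,0],[0.028,-0.01,-0.014,0],[0.042,-0.0155,-0.014,0],[0.0656,-0.0243,-0.014,0],[0.0656,-0.0243,-0.014,0],[0.0656,-0.0243,-0.045,0],[0.0656,-0.0243,-0.085,0],[0.0656,-0.0243,-0.125,0],[0.0656,-0.0243,-0.125,0],[0.0656,-0.0243,-0.125,0],[0.0656,-0.0243,-0.125,0],[0.0656,-0.0243,-0.125,0]]
  ]
}}

```text
t: 9.1
ee_pos: [466.6, -136.1, 319.4]
eef_rot: [[-0.938, 0.347, -0.002], [0.347, 0.938, 0.0], [0.002, -0.0, -1.0]]
ft_force: [-0.1, 0.7, -1.9]
grip_width: 20.6
grip_force: 58.9
```

```bash
python3 - <<'E'
from h import *
s=manip.read_state();print(s["t"],s["ee_pos"],s["ft_force"],s["grip_width"])
x,y,z=s["ee_pos"];C=[((x,y,z-176,31.5),(0,255,0)),((x,y,z-26,18),(0,255,255)),((x,y,z-126,31.5),(255,0,255))]
b=overlay(manip.capture("side"),(190,130,310,270),4,C);cv2.imwrite("pics/lift.png",b)
R=np.array(s["eef_rot"])
print(toolvec(s,(534,122.5,z)))
E
```

```text
9.1 [ 466.55299945 -136.06886779  319.43092719] [-0.07262928  0.74222002 -1.8620284 ] 20.628257587097792
[ 0.0266  0.2659 -0.    ]
```

View pics/lift.png

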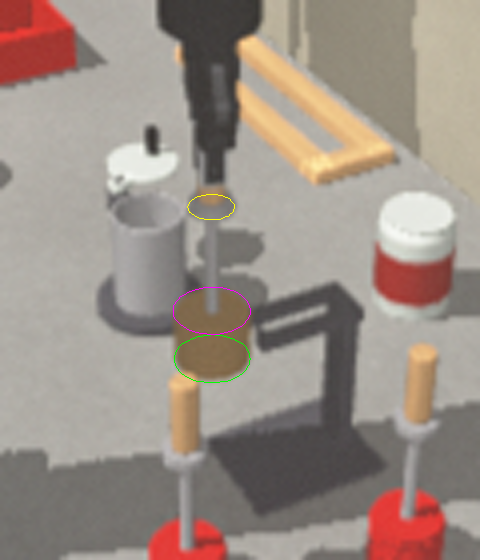

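The head and collar match the overlay, so tip = TCP − 176. I'll carry it over the pot.

Call:
{"method": "send_rows", "body": {
  "plan": [
    [[0.004,0.04,0,0],[0.008,0.08,0,0],[0.012,0.12,0,0],[0.016,0.16,0,0],[0.02,0.2,0,0],[0.0235,0.235,0,0],[0.0255,0.255,0,0],[0.0266,0.2659,0,0],[0.0266,0.2659,0,0],[0.0266,0.2659,0,0],[0.0266,0.2659,0,0],[0.0266,0.2659,0,0]]
  ]
}}

```text
t: 10.35
ee_pos: [534.2, 121.4, 320.4]
eef_rot: [[-0.937, 0.349, 0.0], [0.349, 0.937, -0.0], [-0.0, -0.0, -1.0]]
ft_force: [-0.4, 0.0, -1.3]
grip_width: 20.8
grip_force: 59.0
```

```bash
python3 - <<'E'
from h import *
s=manip.read_state();print(s["t"],s["ee_pos"],s["ft_force"],s["grip_width"])
x,y,z=s["ee_pos"];C=[((534,122.5,115,33),(0,255,0)),((534,122.5,12,56),(0,255,0)),((x,y,z-176,31.5),(255,0,255))]
a=overlay(manip.capture("top"),(165,180,245,255),5,C);b=overlay(manip.capture("side"),(195,130,275,230),5,C)
im=np.zeros((500,800,3),np.uint8);im[:375,:400]=a;im[:500,400:]=b;cv2.imwrite("pics/over.png",im)
E
```

```text
10.35 [534.16777186 121.44769645 320.41771063] [-0.44195818  0.04372087 -1.29181295] 20.80651703320231
```

View pics/over.png

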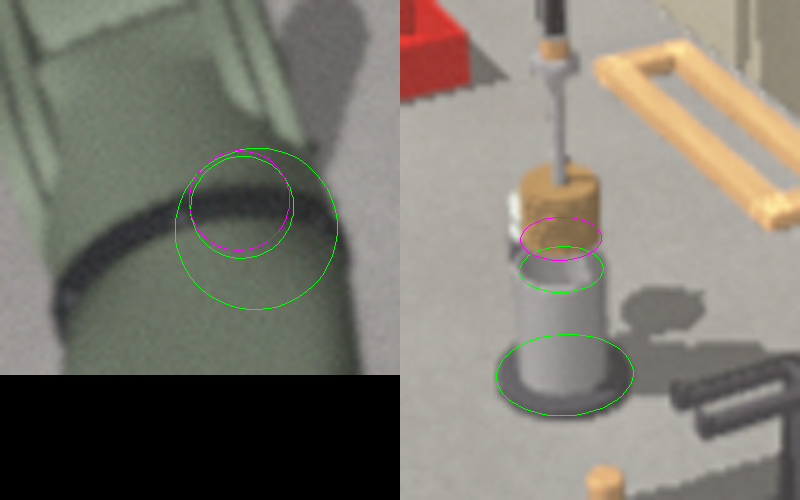

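The brush is centred over the mouth. I'll lower it gently, easing into the bottom.

Call:
{"method": "send_rows", "body": {
  "plan": [
    [[0,0,0.02,0],[0,0,0.04,0],[0,0,0.055,0],[0,0,0.07,0],[0,0,0.085,0],[0,0,0.1,0],[0,0,0.11,0],[0,0,0.117,0],[0,0,0.122,0],[0,0,0.122,0],[0,0,0.122,0],[0,0,0.122,0],[0,0,0.122,0]]
  ]
}}

```text
t: 11.75
ee_pos: [534.3, 122.4, 198.6]
eef_rot: [[-0.938, 0.347, 0.0], [0.347, 0.938, 0.0], [-0.0, 0.0, -1.0]]
ft_force: [0.6, -0.3, -1.2]
grip_width: 20.5
grip_force: 59.1
```

Call:
{"method": "send_rows", "body": {
  "plan": [
    [[0,0,0.004,0],[0,0,0.004,0],[0,0,0.004,0],[0,0,-0.012,0],[0,0,-0.028,0],[0,0,-0.044,0],[0,0,-0.05,0],[0,0,-0.05,0],[0,0,-0.05,0],[0,0,-0.05,0],[0,0,-0.05,0],[0,0,-0.034,0],[0,0,-0.018,0],[0,0,-0.005,0],[0,0,0.004,0],[0,0,0.004,0],[0,0,0.004,0],[0,0,0.004,0],[0,0,0.004,0]]
  ]
}}

```text
t: 13.65
ee_pos: [534.4, 122.4, 194.8]
eef_rot: [[-0.938, 0.348, 0.001], [0.348, 0.938, 0.0], [-0.001, 0.0, -1.0]]
ft_force: [0.5, -0.1, -1.5]
grip_width: 20.0
grip_force: 59.0
```

Call:
{"method": "send_rows", "body": {
  "plan": [
    [[0,0,-0.016,0],[0,0,-0.032,0],[0,0,-0.048,0],[0,0,-0.054,0],[0,0,-0.054,0],[0,0,-0.054,0],[0,0,-0.054,0],[0,0,-0.054,0],[0,0,-0.038,0],[0,0,-0.022,0],[0,0,-0.009,0],[0,0,0.001,0],[0,0,0.001,0],[0,0,0.001,0],[0,0,0.001,0],[0,0,0.001,0]]
  ]
}}

```text
t: 15.25
ee_pos: [534.4, 122.5, 193.8]
eef_rot: [[-0.938, 0.347, 0.001], [0.347, 0.938, 0.0], [-0.001, 0.0, -1.0]]
ft_force: [0.1, -0.5, -1.1]
grip_width: 20.5
grip_force: 59.0
```

```bash
python3 - <<'E'
from h import *
s=manip.read_state();R=np.array(s["eef_rot"])
C=[((535,-141,165,5),(0,255,255)),((500,-141,168,5),(0,0,255))]
a=overlay(manip.capture("top"),(275,200,315,242),14,C)[:588];b=overlay(manip.capture("side"),(245,195,285,245),6,C)
im=np.zeros((588,800,3),np.uint8);im[:,:560]=a;im[:300,560:]=b;cv2.imwrite("pics/rack.png",im)
x,y,z=s["ee_pos"]
for p in((x,y,320),(465,-140,320)): print(toolvec(s,p))
E
```

```text
[-1.000e-04  0.000e+00 -1.262e-01]
[-0.0262 -0.2702 -0.1263]
```

View pics/rack.png

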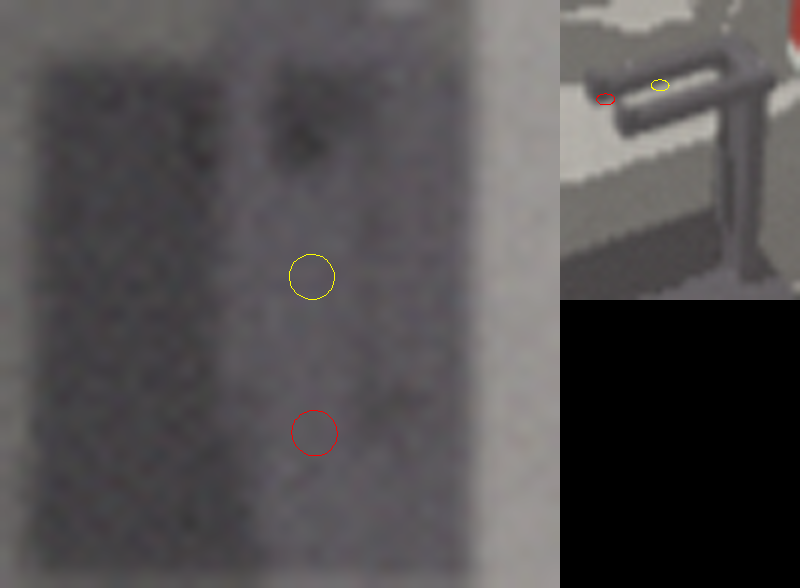

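The side crop shows the slot middle at y≈-143, so I'll use y=-142.5 and x=535. Now up and out of the pot and over to the staging point.

Call:
{"method": "send_rows", "body": {
  "plan": [
    [[0,0,-0.02,0],[0,0,-0.045,0],[0,0,-0.075,0],[0,0,-0.105,0],[0,0,-0.126,0],[0,0,-0.126,0],[0,0,-0.126,0],[-0.003,-0.03,-0.126,0],[-0.007,-0.07,-0.126,0],[-0.011,-0.11,-0.126,0],[-0.015,-0.15,-0.126,0],[-0.019,-0.19,-0.126,0],[-0.023,-0.23,-0.126,0],[-0.026,-0.26,-0.126,0],[-0.027,-0.2725,-0.126,0],[-0.027,-0.2725,-0.126,0],[-0.027,-0.2725,-0.126,0],[-0.027,-0.2725,-0.126,0]]
  ]
}}

```text
t: 17.15
ee_pos: [465.1, -141.2, 319.0]
eef_rot: [[-0.938, 0.346, -0.0], [0.346, 0.938, 0.001], [0.001, 0.0, -1.0]]
ft_force: [-0.3, 0.6, -1.4]
grip_width: 20.7
grip_force: 59.2
```

```bash
python3 - <<'E'
from h import *
s=manip.read_state();print(s["t"],s["ee_pos"],s["ft_force"])
for p in((465,-142.5,210),(535,-142.5,210),(535,-142.5,197)): print(toolvec(s,p))
E
```

```text
17.15 [ 465.14550656 -141.22384546  319.03195646] [-0.25845525  0.58774138 -1.36946631]
[-0.0004 -0.0013  0.109 ]
[-0.066   0.0229  0.109 ]
[-0.0661  0.0229  0.122 ]
```

Call:
{"method": "send_rows", "body": {
  "plan": [
    [[0,-0.001,0.03,0],[0,-0.001,0.06,0],[0,-0.001,0.09,0],[0,-0.001,0.109,0],[0,-0.001,0.109,0],[0,-0.001,0.109,0],[-0.013,0.004,0.109,0],[-0.026,0.009,0.109,0],[-0.039,0.0135,0.109,0],[-0.052,0.018,0.109,0],[-0.066,0.023,0.109,0],[-0.066,0.023,0.109,0],[-0.066,0.023,0.109,0]]
  ]
}}

```text
t: 18.45
ee_pos: [534.7, -143.7, 211.1]
eef_rot: [[-0.938, 0.347, 0.001], [0.347, 0.938, -0.0], [-0.001, 0.0, -1.0]]
ft_force: [-0.1, -0.9, -1.7]
grip_width: 20.9
grip_force: 59.2
```

Inserted with no force. I'll lower it slowly.

Call:
{"method": "send_rows", "body": {
  "plan": [
    [[0,0,0.005,0],[0,0,0.009,0],[0,0,0.012,0],[0,0,0.0135,0],[0,0,0.0135,0],[0,0,0.0135,0]]
  ]
}}

```text
t: 19.05
ee_pos: [534.7, -143.9, 196.9]
eef_rot: [[-0.938, 0.347, 0.0], [0.347, 0.938, -0.0], [-0.0, -0.0, -1.0]]
ft_force: [0.4, 0.8, -1.7]
grip_width: 20.6
grip_force: 59.2
```

Call:
{"method": "send_rows", "body": {
  "plan": [
    [[0,0,0.0005,0],[0,0,0.001,0],[0,0,0.001,0],[0,0,0.001,0]]
  ]
}}

```text
t: 19.45
ee_pos: [534.7, -143.8, 195.8]
eef_rot: [[-0.938, 0.347, -0.0], [0.347, 0.938, -0.0], [-0.0, -0.0, -1.0]]
ft_force: [0.4, -0.2, -1.7]
grip_width: 20.7
grip_force: 59.2
```

Call:
{"method": "send_rows", "body": {
  "plan": [
    [[0,0,0,0],[0,0,0,0],[0,0,0,0],[0,0,0,0],[0,0,0,0],[0,0,0,0],[0,0,0,0],[0,0,0,0],[0,0,-0.02,0],[0,0,-0.05,0],[0,0,-0.08,0],[0,0,-0.11,0],[-0.02,-0.05,-0.13,0],[-0.03,-0.08,-0.14,0],[-0.03,-0.08,-0.14,0],[-0.03,-0.08,-0.14,0]]
  ],
  "fingers": 1
}}

```text
t: 21.05
ee_pos: [534.9, -229.7, 335.7]
eef_rot: [[-0.937, 0.348, -0.0], [0.348, 0.937, 0.0], [0.0, 0.0, -1.0]]
ft_force: [-0.8, 0.9, -0.4]
grip_width: 85.5
grip_force: 0.0
```

```bash
python3 - <<'E'
from h import *
s=manip.read_state();print(s["t"],s["ee_pos"],s["ft_force"])
t=manip.capture("top");d=manip.capture("side")
# wooden-handle pixels: hue mask near the seat, top of blob in each view
for n,c,b in(("side",d,(245,180,285,225)),("top",t,(280,200,312,242))):
    x0,y0,x1,y1=b;h=cv2.cvtColor(c["img"][y0:y1,x0:x1],cv2.COLOR_RGB2HSV)
    m=((h[...,0]>8)&(h[...,0]<22)&(h[...,1]>70)&(h[...,2]>90)).astype(np.uint8)
    k,_,st,ce=cv2.connectedComponentsWithStats(m)
    print(n,[(st[i].tolist(),(ce[i]+[x0,y0]).round(1).tolist()) for i in range(1,k) if st[i][4]>8],
     "expected handle bottom/top",proj(c,[[535,-142.5,175],[535,-142.5,240],[535,-142.5,20]]).round(1).tolist())
im=overlay(d,(195,150,315,260),5,[((535,-142.5,240,11),(255,0,0)),((535,-142.5,165,18),(0,255,255)),((535,-142.5,20,31.5),(255,0,255)),((534,122.5,12,56),(0,255,0))])
cv2.imwrite("pics/end.png",im)
E
```

```text
21.05 [ 534.90203404 -229.68474955  335.68295516] [-0.79513964  0.89035009 -0.38557293]
side [([14, 10, 7, 18, 100], [262.2, 198.3])] expected handle bottom/top [[261.5, 206.6], [262.0, 190.5], [260.4, 241.2]]
top [([17, 13, 8, 9, 54], [300.3, 216.5]), ([5, 17, 16, 18, 127], [291.9, 227.5])] expected handle bottom/top [[297.6, 218.8], [300.0, 215.5], [292.9, 225.4]]
```

The handle blob sits where expected in both views: side (262,198) against (262,198.5) predicted, and top (300,216.5) against (300,215.5). The brush hangs upright, so I'm handing in.

```bash
python3 -c "
from workcell import manip
print(manip.job_done())"
```

```text
the job is handed in; nothing more can be done
None
```

I swung the cover aside to about 2.0 rad, made three brush strokes to about 5 mm above the pot's floor, hung the brush back in its fork and handed the job in at about 21 s; no result came back.

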